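Part the stuck scoops and hang them on their pegs

TASK

The small steel scoop is stuck inside the large one on the blue mat: draw it out with a pull and a twist and hang it by the eye of its handle on the thin peg. Then hang the large scoop by its eye on the thick peg. Leave both dangling free and at rest, and do not disturb the other things on the bench.

Things in the scene. Friction and masses are not known exactly. Their poses are not given: they have to be found in the camera images.
- small_scoop: Small scoop, 0.13 kg. Open cup 52 mm outside diameter, 46 tall, wall 2.5; flat handle 18 wide, 5 thick, top flush with the rim, along the scoop's +x, ending in an eye plate 27 mm across. Origin: centre of the cup's underside, z up along its axis. Starts upright in the large cup, origin 3 mm above the large one's; handle 0.8-1.4 rad counterclockwise of its, underside 10 mm above that rim.
- small_scoop_eye (a point): Centre of the 15 mm hole in the small scoop's eye plate (5 mm thick), at mid thickness: (115, 0, 43.5) mm in its frame. The hole's axis is the scoop's z.
- small_scoop_grip (a point): Point on the small scoop's bare handle to grip across its 18 mm width: (62, 0, 43.5) mm in its frame, at mid thickness.
- small_scoop_rim (a point): Centre of the small cup's mouth: (0, 0, 46) mm in its frame. Three spring tongues in the large cup hold the small cup by friction: a pull of about 1 to 2.5 N besides its weight frees it, less with a twist; it is clear of the large cup after a rise of about 35 mm.
- large_scoop: Large scoop, 0.41 kg, upright on the 3 mm blue mat. Open cup 72 mm outside diameter, 34 tall, wall and floor 3, three dark spring tongues inside; flat handle 18 wide, 5 thick, top flush with the rim, along the scoop's +x, ending in an eye plate 40 mm across. Origin: centre of the cup's underside, z up along its axis. Both handles start pointing more or less away from the robot or sideways.
- large_scoop_eye (a point): Centre of the 26 mm hole in the large scoop's eye plate (5 mm thick), at mid thickness: (130, 0, 31.5) mm in its frame. The hole's axis is the scoop's z.
- large_scoop_grip (a point): Point on the large scoop's bare handle to grip across its 18 mm width: (62, 0, 31.5) mm in its frame, at mid thickness.
- thin_hanger_peg: Thin straight aluminium peg, 8 mm diameter, on the front of a fixed slim post (22 mm wide, 215 tall, white foot 100 x 110 x 10). Origin: the peg's root, on the post's front face 195 mm above the bench. z runs out along the peg, 64 degrees above level, towards the robot's side (hanger turned up to 0.25 rad); tip at z = 60 mm. y: level, to the left seen from the robot; x: up and away from the robot.
- thick_hanger_peg: Thick straight aluminium peg, 16 mm diameter (it does not enter the small scoop's eye), on another fixed post of the same kind; the same frame and length, 60 mm. Which hanger stands left and which right changes.
- solder_spool: Bystander: grey spool of 54 mm diameter, 40 mm tall. Origin under its centre.
- dropper_a: Bystander: white dropper bottle of 36 mm diameter, 85 mm tall. Origin under its centre.
- dropper_b: Bystander: the same kind of bottle. Origin under its centre.
- flux_jar: Bystander: amber jar of 44 mm diameter, 40 mm tall, between the hangers. Origin under its centre.
- lens_cap: Bystander: black disc of 52 mm diameter, 12 mm thick. Origin under its centre.
- screw_tray: Bystander: black open tray, 70 x 100 x 25 mm. Origin under its centre.
- brush: Bystander: flat brush with a wooden handle, lying on the bench to the right. Origin under it.
Things that resemble listed ones, but are neither listed nor needed, are in the scene too. Leave any pink look-alike of the part that bears thin_hanger_peg alone. Leave any orange look-alike of the small_scoop alone.

How it is judged (in metres and radians):
On the way, in this order (a step that is already met when the one before it is completed fails the run):
1. the small scoop is drawn out of the large one (distance between small_scoop and large_scoop above 0.045 m), for 0.1 s.
2. the small scoop hangs by its eye on the thin peg, let go (x of small_scoop_eye in the frame of thin_hanger_peg between -0.009 and 0.009 m and y of small_scoop_eye in the frame of thin_hanger_peg between -0.009 and 0.009 m and z of small_scoop_eye in the frame of thin_hanger_peg between 0 and 0.055 m and angle between small_scoop's own x axis and vertical below 0.8 rad and contact force between small_scoop and the fingers below 0.1 N), for 0.3 s.
At the end, for the whole second after the job is handed in: Small scoop on the thin peg, large on the thick: hole centre 0 to 55 mm out along the peg and within 9 mm (thin) or 10 mm (thick) of its axis, handle hanging eye up within 0.8 rad of upright, slower than 30 mm/s, clear of the fingers; bystanders moved under 30 mm (all of step 2 and x of large_scoop_eye in the frame of thick_hanger_peg between -0.01 and 0.01 m and y of large_scoop_eye in the frame of thick_hanger_peg between -0.01 and 0.01 m and z of large_scoop_eye in the frame of thick_hanger_peg between 0 and 0.055 m and angle between large_scoop's own x axis and vertical below 0.8 rad and contact force between large_scoop and the fingers below 0.1 N and linear speed of each of small_scoop, large_scoop below 0.03 m/s); the robot touches nothing.
It fails at once if another thing on the bench was shifted by more than 30 mm (distance of any of solder_spool, dropper_a, dropper_b, flux_jar, lens_cap, screw_tray, brush from where it was at the start of the episode above 0.03 m).
It also fails if it takes over 67 s, if anything falls off the work surface, if the arm or the gripper's body presses on something with over 40 N, if the wrist force passes 120 N, or if a joint passes its speed limit or range.

ROBOT

A 6-joint arm with a two-finger parallel gripper is mounted at the origin on the work surface. World frame = base frame: x ahead of the robot, y to its left, z up, the work surface at z = 0. Lengths are in m, angles in degrees, forces in N, time in s.
With the tool pointing down it reaches from about 0.3 to 0.75 m from the base axis. Payload 8.5 kg.
Tool frame: the origin (TCP) lies at the very end of the fingers, on their centre line; the grasp point (between the pads) lies 19 mm behind it; z points along the fingers, y is the line along which they close (so a half turn about z gives the same grasp; the last joint's range is limited). The gripper opens to 85 mm and grips with 20 to 120 N. Pads are 22 mm wide; open, the fingers measure 114 mm over their backs; the gripper's body (76 mm by 85 mm) begins 54 mm behind the grasp point. The pads swing forward as they close: fully open they stand 13 mm farther back than shut.
Start: joints at [60.258, 21.807, 74.336, -0, 83.858, -12.336], TCP at [0.165, 0.525, 0.231] pointing down, gripper open.
Joint ranges: [-178.18, 178.18], [-50.72, 133.34], [12.68, 142.11], [-81.47, 261.47], [9.98, 163.14], [-165.26, 165.26]. Speed limits (degrees/s): [136.94, 136.94, 180, 180, 180, 180].

INTERFACE

Orientations are given as a 3x3 rotation matrix whose columns are the frame's x, y, z axes.
In Python, from rig import env gives the robot as it stands.
- The arm moves only by the tool move_arm, never from a script. Its argument "plan" is a list of rows, each a list of 7 numbers: the turn, a rotation vector about the tool's x, y, z in degrees, then the shift along the tool's x, y, z in cm, then the gripper command: -1 is shut, 1 is fully open, values between are in proportion. In form: [[ax, ay, az, tx, ty, tz, jaw], ...]. A call has 1 to 5 rows; each row is the pose to reach, as a shift and turn from the pose commanded when the call began, along the tool's axes at that moment; what a row does not reach only later rows make up. A row lasts 1/10 s, in which the tool goes at most 50 mm and 8.59 degrees, less where a joint would pass 70% of its speed; a pose out of reach is approached as far as the arm can. A call with a gripper value outside its range is refused whole. The fingers move at their own pace and stop on an object; "squeeze" is the grip in N (left out, the last holds). Time passes only in rows, so rows that repeat a pose let the fingers close. It gives the time, the measured TCP pose, the force, the opening and the grip force at its end, in the units of the state.
- env.observe(): the state, without advancing time (a new reading comes with each control period).
- env.get_image(name): name is "scene" or "side" or "wrist"; returns a dict with "color" (384x512x3 uint8, red, green, blue), "fov_y" (degrees; the focal length in pixels is half the picture's height over the tangent of half this angle, whatever the lens; pixels are square), "cx", "cy" (the principal point, pixels), "R" (3x3) and "t" (3): a world point X has camera coordinates R X + t. Camera axes: x right, y down, z forward; pixel columns grow to the right and rows downward; lengths in m; the calibration is good to about 2 mm. A picture is of the moment at which its call begins. There is no depth.
- env.close_job(): hands the job in; it is judged then, once.
Trained networks look in a picture, given as the dict that the camera call returned (one of the last four; its "shot" number tells which), for a name from the list of things; names that differ only in an ending like _2 or _b are one class to them, and where a whole thing is asked for, a point or a joint stands for the part that bears it (a point fixed in the world has none). Each returns a list of dicts, best first, with "conf" (0 to 1); they miss things now and then, are a little off and sometimes report something else, mostly with a low value. They report only what shows in the picture. A call takes as long as a camera call. They do not tell look-alikes from the thing itself.
- env.outline_of(target, picture): "mask" (384x512 bool, what is visible of it) and "bbox" ([centre column, centre row, width, height] in pixels, round what is visible of it).
- env.tip_of(target, picture): "pixel" ([column, row] in pixels: a listed point, or the origin of a listed thing).
The state is a dict: "time_s": time; "q": joint angles; "qvel": joint speeds; "joint_efforts": joint torques, N m; "position": TCP position; "tool_rot": TCP orientation; "ft_force": force on the tool from outside, world axes, zero at the start; "wrist_torque": the same for the moment, N m; "grip_width": finger opening in m; "gripper_force": force on a finger pad.
Only numpy, scipy, OpenCV 4.12 (cv2) and the standard library are available. Lean on these libraries where they do the work, as an engineer would, in place of code of your own. Each camera call takes 0.05 s, during which the arm holds its last target. There are 200 camera calls.

## Working session

There is one attempt and no reset: what is moved stays moved. The work goes in short steps, Python scripts to look and compute and a tool call to move; the robot and the scene stay as the last step left them, time stands still between calls to the robot, and variables do not carry over. Pictures are saved under pics/ and viewed, at most 10 in all, crops included, and the job is handed in when it is done.

Besides the shell and the picture viewer there is one more tool, called after "Request:" as name(argument=value, ...), one argument or row to a line, values as JSON. move_arm: Moves the arm, as the interface text tells. Its arguments: {"type":"object","properties":{"plan":{"type":"array"},"squeeze":{"type":"number"}},"required":["plan"]}

```bash
ls; mkdir -p pics; cat > h.py <<'E'
import numpy as np, cv2
from rig import env
def K(p):
    f=192/np.tan(np.radians(p["fov_y"]/2)); return f
def proj(p,X):
    c=np.array(p["R"])@np.array(X)+np.array(p["t"]); f=K(p); return np.array([p["cx"]+f*c[0]/c[2],p["cy"]+f*c[1]/c[2]])
def ray(p,u):
    f=K(p); R=np.array(p["R"]); d=R.T@np.array([(u[0]-p["cx"])/f,(u[1]-p["cy"])/f,1]); return -R.T@np.array(p["t"]), d/np.linalg.norm(d)
def onz(p,u,z):
    o,d=ray(p,u); return o+d*(z-o[2])/d[2]
def tri(obs):
    A=np.zeros((3,3));b=np.zeros(3)
    for p,u in obs:
        o,d=ray(p,u);M=np.eye(3)-np.outer(d,d);A+=M;b+=M@o
    X=np.linalg.solve(A,b); return X,[np.round(np.array(u)-proj(p,X),1) for p,u in obs]
def save(p,n): cv2.imwrite("pics/"+n,cv2.cvtColor(p["color"],cv2.COLOR_RGB2BGR))
E
python3 - <<'E'
from h import *
P={n:env.get_image(n) for n in("scene","side","wrist")}
im=np.hstack([P["scene"]["color"],P["side"]["color"]])
for n in P:
    p=P[n]; print(n,p["fov_y"],np.round(-np.array(p["R"]).T@np.array(p["t"]),3),np.round(np.array(p["R"])[2],2))
    for t in ["small_scoop_eye","small_scoop_grip","small_scoop_rim","large_scoop_eye","large_scoop_grip","large_scoop","thin_hanger_peg","thick_hanger_peg"]:
        print(n,t,[(np.round(d["pixel"],1).tolist(),round(d["conf"],2)) for d in env.tip_of(t,p)][:3])
    save(p,n+"0.png")
top=cv2.resize(im,(800,300)); cv2.imwrite("pics/a.png",top[:,:,::-1])
s=env.observe(); print(s["position"],s["tool_rot"],s["time_s"])
E
```

```text
pics
scene 53.39934156206684 [1.294 0.143 0.992] [-0.67 -0.17 -0.72]
scene small_scoop_eye [([286.7, 244.6], 0.83), ([210.4, 130.4], 0.7)]
scene small_scoop_grip [([288.7, 233.1], 0.9), ([207.7, 141.7], 0.86)]
scene small_scoop_rim [([202.6, 151.2], 0.72), ([291.8, 218.2], 0.62)]
scene large_scoop_eye [([254.1, 230.7], 0.76)]
scene large_scoop_grip [([358.2, 235.2], 0.66), ([272.1, 222.7], 0.64), ([288.9, 244.7], 0.48)]
scene large_scoop [([287.4, 227.9], 0.85)]
scene thin_hanger_peg [([180.2, 214.4], 0.57), ([99.5, 149.5], 0.51), ([289.1, 230.0], 0.46)]
scene thick_hanger_peg [([333.6, 254.2], 0.54)]
side 46.897845549785586 [ 0.241 -1.09   1.134] [ 0.19  0.71 -0.68]
side small_scoop_eye [([270.2, 177.2], 0.67), ([140.9, 295.0], 0.65), ([253.7, 178.3], 0.52)]
side small_scoop_grip [([161.2, 288.7], 0.87), ([250.2, 177.5], 0.58)]
side small_scoop_rim [([180.9, 280.1], 0.94), ([233.5, 179.8], 0.76)]
side large_scoop_eye [([263.7, 200.1], 0.75), ([267.6, 177.9], 0.35)]
side large_scoop_grip [([251.6, 189.1], 0.57), ([262.6, 197.5], 0.46)]
side large_scoop [([236.3, 190.4], 0.74)]
side thin_hanger_peg [([264.4, 176.5], 0.73), ([293.6, 316.4], 0.48), ([318.2, 198.9], 0.43)]
side thick_hanger_peg [([284.4, 118.6], 0.48)]
wrist 71.9204225657609 [0.088 0.55  0.372] [ 0.3  -0.09 -0.95]
wrist small_scoop_eye []
wrist small_scoop_grip []
wrist small_scoop_rim []
wrist large_scoop_eye []
wrist large_scoop_grip []
wrist large_scoop []
wrist thin_hanger_peg []
wrist thick_hanger_peg []
[0.16452732 0.52479791 0.23132664] [[-9.54217662e-01  2.99113112e-01 -3.45774032e-07]
 [ 2.99113112e-01  9.54217662e-01  4.67015787e-06]
 [ 1.72684914e-06  4.35292158e-06 -1.00000000e+00]] 1.35
```

View pics/scene0.png

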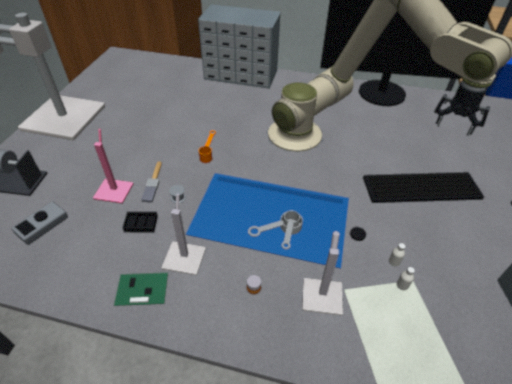

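View pics/side0.png

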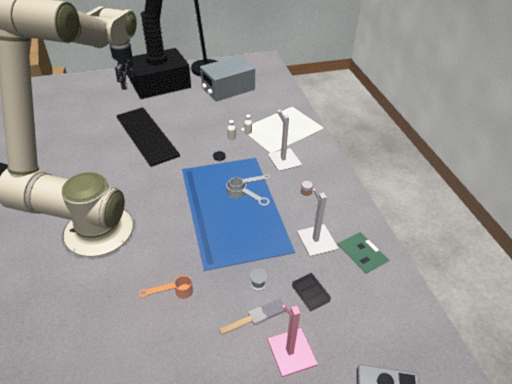

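Scene view: the scoops are on the mat at about (290,220), with the small handle pointing down to (287,245) and the large eye at (254,231). The white hangers are at (180,250) and (330,285). The orange scoop (206,150) and the pink hanger (105,165) are look-alikes. I'll zoom in on the pegs and triangulate.

```bash
cat > m.py <<'E'
from h import *
P={n:env.get_image(n) for n in("scene","side")}
a,b=P["scene"],P["side"]
def best(t,p,near):
    L=[d for d in env.tip_of(t,p)]; L=[d for d in L if np.hypot(*(np.array(d["pixel"])-near))<40]
    return L[0]["pixel"] if L else None
for t in ["small_scoop_eye","small_scoop_grip","small_scoop_rim","large_scoop_eye","large_scoop_grip","large_scoop"]:
    u,v=best(t,a,(280,232)),best(t,b,(252,188))
    if u is not None and v is not None: print(t,np.round(u),np.round(v),*[np.round(x,4) for x in tri([(a,u),(b,v)])])
for z,t in((.0495,"small_scoop_eye"),(.0345,"large_scoop_eye")):
    for p,n in((a,(280,232)),(b,(252,188))):
        u=best(t,p,n); print(t,u,onz(p,u,z) if u is not None else 0)
c=lambda p,x,y,w,h: cv2.resize(p["color"][y:y+h,x:x+w],(400,300),interpolation=cv2.INTER_CUBIC)
im=np.vstack([np.hstack([c(a,145,170,80,60),c(a,300,220,80,60)]),np.hstack([c(b,275,175,80,60),c(b,245,100,80,60)])])
cv2.imwrite("pics/pegs.png",im[:,:,::-1])
im=np.hstack([c(a,240,200,80,60),c(b,215,165,64,48)]);cv2.imwrite("pics/sc.png",im[:,:,::-1])
for t in["solder_spool","dropper_a","flux_jar","lens_cap","screw_tray","brush"]:
  for p in(a,b):
    print(t,[(np.round(onz(p,d["pixel"],0)[:2],3).tolist(),round(d["conf"],2)) for d in env.tip_of(t,p)[:2]])
E
python3 m.py
```

```text
small_scoop_eye [286. 245.] [268. 177.] [0.6106 0.0757 0.0496] [[ 0.8 -0.7]
 [ 0.7  0.5]]
small_scoop_grip [290. 230.] [252. 177.] [0.5522 0.08   0.0563] [[ 0.2 -0.2]
 [ 0.2  0.1]]
small_scoop_rim [292. 216.] [236. 180.] [0.4928 0.0773 0.0567] [[-0.1  0.1]
 [-0.1 -0.1]]
large_scoop_eye [255. 228.] [266. 198.] [ 0.5733 -0.0295  0.0507] [[ 1.3 -1.1]
 [ 1.2  0.9]]
large_scoop_grip [275. 222.] [235. 190.] [0.4924 0.033  0.0302] [[-4.   3.6]
 [-3.8 -3.1]]
large_scoop [289. 226.] [234. 191.] [0.4887 0.0731 0.001 ] [[-0.9  0.8]
 [-0.9 -0.7]]
small_scoop_eye [285.7, 245.4] [0.60736896 0.07755819 0.0495    ]
small_scoop_eye [267.6, 177.1] [0.61221315 0.07240538 0.0495    ]
large_scoop_eye [255.4, 228.3] [ 0.55563269 -0.02945959  0.0345    ]
large_scoop_eye [266.1, 198.3] [ 0.58112225 -0.01903126  0.0345    ]
solder_spool [([0.469, -0.346], 0.57)]
solder_spool [([0.465, -0.334], 0.89), ([0.547, 0.062], 0.49)]
dropper_a [([0.625, 0.442], 0.61), ([0.53, 0.41], 0.48)]
dropper_a [([0.636, 0.441], 0.54), ([0.528, 0.404], 0.44)]
flux_jar [([0.743, 0.0], 0.8), ([0.537, -0.043], 0.6)]
flux_jar [([0.75, 0.007], 0.46)]
lens_cap [([0.467, 0.292], 0.68), ([0.559, 0.224], 0.3)]
lens_cap [([0.493, 0.29], 0.62)]
screw_tray [([0.609, -0.426], 0.94)]
screw_tray [([0.782, -0.046], 0.71), ([0.613, -0.411], 0.62)]
brush [([0.416, -0.449], 0.59)]
brush [([0.423, -0.454], 0.77)]
```

View pics/pegs.png

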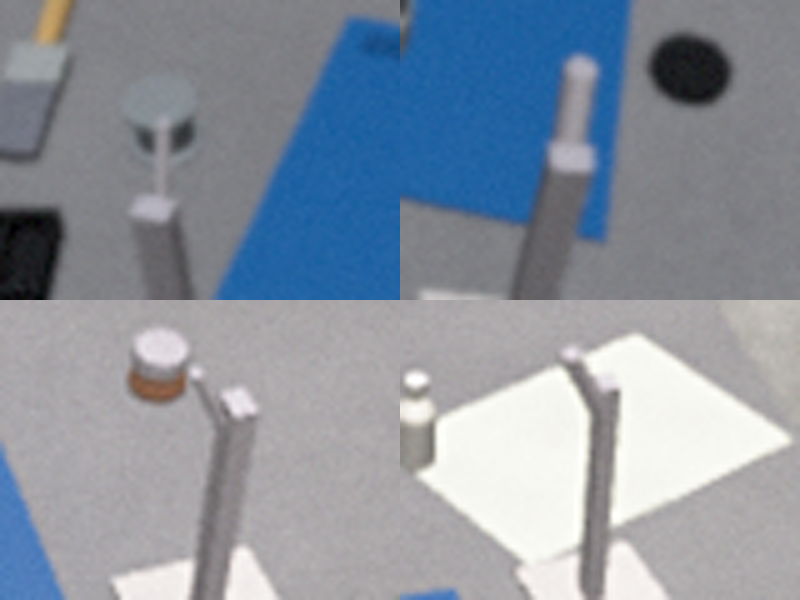

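View pics/sc.png

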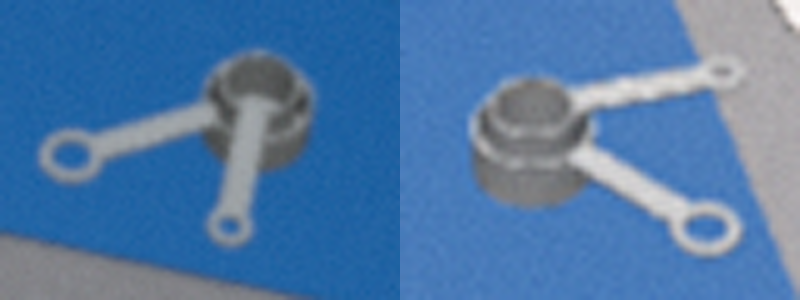

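Thin peg is the right-hand hanger (scene tip about (177,194), side (314,189)). Thick peg is the left-hand one (scene tip (336,233), side (279,111)).

```bash
python3 - <<'E'
from h import *
a=env.get_image("scene");b=env.get_image("side")
D={"thin tip":((177.4,193.6),(314.2,189.4)),"thin post top":((176.2,211.6),(322.6,195.5)),"thick tip":((336,233.2),(279.4,111)),"thick post top":((334.2,251.4),(286.4,116.6)),
"small eye":((286,245.4),(266.5,176.2)),"large eye":((254.4,231.4),(264.1,201.5)),"small rim":((291.4,217),(236.4,181.5))}
for k,(u,v) in D.items(): print(k,*[np.round(x,4) for x in tri([(a,u),(b,v)])])
print(onz(a,(286,245.4),.0495),onz(b,(266.5,176.2),.0495),onz(a,(254.4,231.4),.0345),onz(b,(264.1,201.5),.0345),onz(a,(291.4,217),.052),onz(b,(236.4,181.5),.052))
E
```

```text
thin tip [ 0.6608 -0.2232  0.2481] [[ 0.5 -0.4]
 [ 0.5  0.3]]
thin post top [ 0.6932 -0.2188  0.2117] [[ 0.6 -0.4]
 [ 0.5  0.3]]
thick tip [0.6846 0.2022 0.2446] [[ 0.8 -0.7]
 [ 0.5  0.5]]
thick post top [0.7152 0.2066 0.2122] [[ 0.6 -0.5]
 [ 0.4  0.4]]
small eye [0.6088 0.078  0.0506] [[ 0.2 -0.2]
 [ 0.2  0.2]]
large eye [ 0.5693 -0.0305  0.0336] [[ 0.4 -0.3]
 [ 0.3  0.3]]
small rim [0.4946 0.0742 0.0516] [[ 0. -0.]
 [ 0.  0.]]
[0.6071379  0.07843358 0.0495    ] [0.60963762 0.07817654 0.0495    ] [ 0.56850799 -0.02948458  0.0345    ] [ 0.5698972  -0.03284101  0.0345    ] [0.49490925 0.0742409  0.052     ] [0.49459439 0.07358199 0.052     ]
```

Checks: the small eye is 114.6 mm from the cup centre (115 expected), the large eye 128.5 mm (130 expected), and the handles are 0.98 rad apart. All consistent, so I'll compute the approach.

```bash
cat >> h.py <<'E'
from scipy.spatial.transform import Rotation as Ro
def rel(p,R,R0=None,p0=None,tag=""):
    s=env.observe(); R0=np.array(s["tool_rot"]) if R0 is None else R0; p0=np.array(s["position"]) if p0 is None else p0
    v=np.degrees(Ro.from_matrix(R0.T@R).as_rotvec()); t=R0.T@(np.array(p)-p0)*100
    print(tag,np.round(v,1).tolist(),np.round(t,2).tolist()); return v
def down(yaw_handle,tilt=0):  # handle dir yaw deg; tool x = -handle, tool z down (tilted forward along handle)
    c,s=np.cos(np.radians(yaw_handle)),np.sin(np.radians(yaw_handle)); h=np.array([c,s,0]); y=np.array([-s,c,0]); u=np.array([0,0,1.])
    t=np.radians(tilt); z=np.sin(t)*h-np.cos(t)*u
    return np.column_stack([np.cross(y,z),y,z])
E
python3 - <<'E'
from h import *
R=down(2); g=np.array([.4945+.062,.074+.0022,0])
rel(g+[0,0,.13],R,tag="pre"); rel(g+[0,0,.032],R,R0=R,p0=g+[0,0,.13],tag="desc")
E
```

```text
pre [0.0, 0.0, -19.4] [-50.82, -31.09, 10.13]
desc [0.0, 0.0, 0.0] [0.0, 0.0, 9.8]
```

Request:
move_arm(
  plan=[
    [0, 0, -8, -20, -12, 4, 0],
    [0, 0, -19.4, -20, -12, 4, 0],
    [0, 0, -19.4, -20, -12, 4, 0],
    [0, 0, -19.4, -20, -12, 4, 0],
    [0, 0, -19.4, -20, -12, 4, 0],
  ],
  squeeze=30,
)

```text
time_s: 3.45
position: [0.3206, 0.3487, 0.1911]
tool_rot: [[-0.999, -0.035, 0.0], [-0.035, 0.999, 0.0], [-0.0, 0.0, -1.0]]
ft_force: [1.2, 0.4, -0.3]
grip_width: 0.0428
gripper_force: 0.0
```

```bash
python3 - <<'E'
from h import *
R=down(2); g=np.array([.4945+.062,.074+.0022,0])
rel(g+[0,0,.13],R,tag="pre"); print(env.observe()["position"],env.observe()["time_s"])
E
```

```text
pre [0.0, 0.0, -0.0] [-22.63, -28.05, 6.12]
[0.32055909 0.34870925 0.19114428] 3.45
```

Request:
move_arm(
  plan=[
    [0, 0, 0, -22.6, -28, 2, 0],
    [0, 0, 0, -22.6, -28, 2, 0],
    [0, 0, 0, -22.6, -28, 2, 0],
    [0, 0, 0, -22.6, -28, 2, 0],
    [0, 0, 0, -22.6, -28, 2, 0],
  ],
)

```text
time_s: 3.95
position: [0.4841, 0.16, 0.1775]
tool_rot: [[-0.999, -0.035, 0.001], [-0.035, 0.999, 0.0], [-0.001, 0.0, -1.0]]
ft_force: [0.3, 1.3, -0.5]
grip_width: 0.0427
gripper_force: 0.0
```

Request:
move_arm(
  plan=[
    [0, 0, 0, -6.5, -8, 0, 0],
    [0, 0, 0, -6.5, -8, 0, 0],
    [0, 0, 0, -6.5, -8, 0, 0],
    [0, 0, 0, -6.5, -8, 0, 0],
    [0, 0, 0, -6.5, -8, 0, 0],
  ],
)

```text
time_s: 4.45
position: [0.5499, 0.0849, 0.1774]
tool_rot: [[-0.999, -0.036, -0.001], [-0.036, 0.999, 0.0], [0.001, 0.0, -1.0]]
ft_force: [0.3, 0.3, 0.1]
grip_width: 0.0428
gripper_force: 0.0
```

```bash
python3 - <<'E'
from h import *
R=down(2); g=np.array([.4945+.062,.074+.0022,0])
rel(g+[0,0,.13],R,tag="pre"); s=env.observe();print(s["position"],s["time_s"])
p=env.get_image("wrist"); save(p,"w1.png")
for t,z in(("small_scoop_eye",.0495),("small_scoop_grip",.0495),("small_scoop_rim",.052),("large_scoop_eye",.0345)):
    for d in env.tip_of(t,p)[:2]: print(t,np.round(d["pixel"]),round(d["conf"],2),np.round(onz(p,d["pixel"],z),4))
E
```

```text
pre [0.0, -0.0, 0.0] [-0.63, -0.9, 4.74]
[0.54992884 0.0849299  0.17743338] 4.45
small_scoop_eye [249. 235.] 0.65 [0.6079 0.0815 0.0495]
small_scoop_grip [244. 190.] 0.7 [0.5546 0.0743 0.0495]
small_scoop_rim [246. 132.] 0.57 [0.4938 0.0748 0.052 ]
large_scoop_eye [152. 198.] 0.95 [ 0.5723 -0.0296  0.0345]
```

View pics/w1.png

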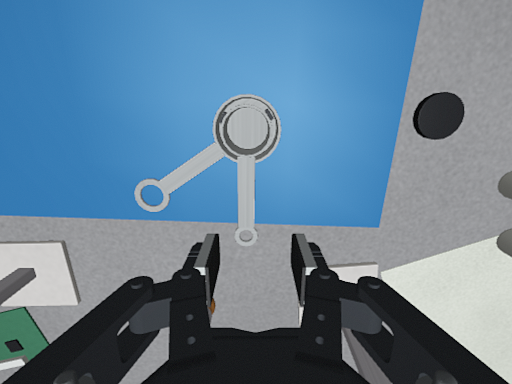

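The wrist view shows the small handle running vertically at column 246 (cup at (246,130), eye at (246,236)), in line with the tool. I'll descend and grip.

Request:
move_arm(
  plan=[
    [0, 0, 0, -0.65, -0.9, 5, 0],
    [0, 0, 0, -0.65, -0.9, 9, 0],
    [0, 0, 0, -0.65, -0.9, 13, 0],
    [0, 0, 0, -0.65, -0.9, 14.4, 0],
    [0, 0, 0, -0.65, -0.9, 14.4, 0],
  ],
)

```text
time_s: 5.2
position: [0.5562, 0.0758, 0.0315]
tool_rot: [[-0.999, -0.035, -0.004], [-0.035, 0.999, 0.0], [0.004, 0.0, -1.0]]
ft_force: [-0.4, -1.1, 1.8]
grip_width: 0.0425
gripper_force: 0.0
```

Request:
move_arm(
  plan=[
    [0, 0, 0, 0, 0, 0, -1],
    [0, 0, 0, 0, 0, 0, -1],
    [0, 0, 0, 0, 0, 0, -1],
    [0, 0, 0, 0, 0, 0, -1],
    [0, 0, 0, 0, 0, 0, -1],
  ],
  squeeze=50,
)

```text
time_s: 5.7
position: [0.5585, 0.0755, 0.0346]
tool_rot: [[-0.999, -0.035, 0.003], [-0.035, 0.999, 0.0], [-0.003, 0.0, -1.0]]
ft_force: [2.1, 1.9, 6.2]
grip_width: 0.0167
gripper_force: 49.1
```

Request:
move_arm(
  plan=[
    [0, 0, -6, 0.03, 0.65, -0.2, -1],
    [0, 0, -10, 0.1, 1.1, -0.6, -1],
    [0, 0, -6, 0.03, 0.65, -1.2, -1],
    [0, 0, 0, 0, 0, -1.8, -1],
    [0, 0, 0, 0, 0, -2.5, -1],
  ],
  squeeze=70,
)

```text
time_s: 6.2
position: [0.5571, 0.0747, 0.0583]
tool_rot: [[-0.999, -0.033, -0.001], [-0.033, 0.999, -0.0], [0.001, -0.0, -1.0]]
ft_force: [0.1, -0.6, -3.3]
grip_width: 0.0158
gripper_force: 68.6
```

Request:
move_arm(
  plan=[
    [0, 0, 0, 0, 0, -0.8, -1],
    [0, 0, 0, 0, 0, -1.6, -1],
    [0, 0, 0, 0, 0, -3, -1],
    [0, 0, 0, 0, 0, -5, -1],
    [0, 0, 0, 0, 0, -7, -1],
  ],
)

```text
time_s: 6.7
position: [0.5572, 0.0756, 0.1297]
tool_rot: [[-0.999, -0.037, -0.0], [-0.037, 0.999, 0.0], [0.0, 0.0, -1.0]]
ft_force: [0.4, 0.2, -1.7]
grip_width: 0.0158
gripper_force: 68.8
```

```bash
python3 - <<'E'
from h import *
a=env.get_image("scene");b=env.get_image("side");w=env.get_image("wrist")
c=lambda p,x,y: cv2.resize(p["color"][y:y+120,x:x+160],(400,300),interpolation=cv2.INTER_CUBIC)
cv2.imwrite("pics/l.png",np.hstack([np.vstack([c(a,200,140),c(b,180,110)]),cv2.resize(w["color"],(400,300)).repeat(1,0) if 0 else np.vstack([cv2.resize(w["color"],(400,300)),c(w,170,60)])])[:,:,::-1])
for t in ["small_scoop_eye","small_scoop_rim","large_scoop_eye"]:
    print(t,[[(np.round(d["pixel"]).tolist(),round(d["conf"],2)) for d in env.tip_of(t,p)[:3]] for p in(a,b,w)])
print(env.observe()["position"])
E
```

```text
small_scoop_eye [[([211.0, 130.0], 0.81)], [([144.0, 296.0], 0.73), ([267.0, 158.0], 0.72)], [([252.0, 328.0], 0.76)]]
small_scoop_rim [[([205.0, 151.0], 0.6), ([295.0, 194.0], 0.56)], [([178.0, 282.0], 0.85), ([234.0, 161.0], 0.61)], [([256.0, 141.0], 0.68)]]
large_scoop_eye [[([254.0, 233.0], 0.95)], [([260.0, 199.0], 0.71), ([235.0, 171.0], 0.53)], [([146.0, 200.0], 0.72), ([255.0, 335.0], 0.35)]]
[0.55736707 0.07532942 0.12805455]
```

View pics/l.png

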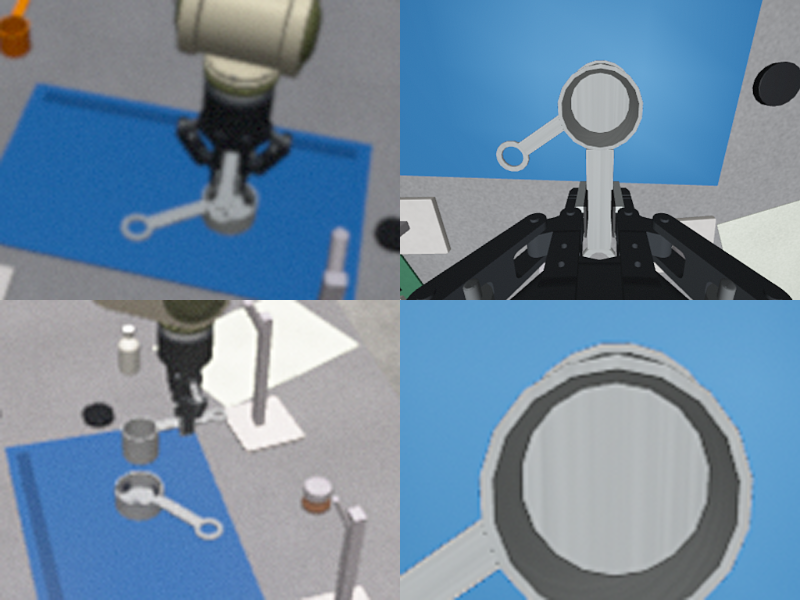

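The small scoop is out and held level, with its handle in line with the tool. Next: the hanger yaws from their white feet, and the in-hand pose.

```bash
python3 - <<'E'
from h import *
P={n:env.get_image(n) for n in("scene","side","wrist")}
for n in("scene","side"):
    im=cv2.imread(f"pics/{n}0.png"); p=P[n]
    m=((im.min(2)>165)).astype(np.uint8)
    for nm,c in(("thin",(.69,-.22,.01)),("thick",(.71,.205,.01))):
        u=proj(p,c); k,lab,st,ce=cv2.connectedComponentsWithStats(m)
        i=[j for j in range(1,k) if st[j,4]>80 and np.hypot(*(ce[j]-u))<30]
        for j in i:
            ys,xs=np.where(lab==j); W=np.array([onz(p,(x,y),.01)[:2] for x,y in zip(xs,ys)],np.float32)*1000
            print(n,nm,st[j],cv2.minAreaRect(W))
s=env.observe();R=np.array(s["tool_rot"]);q=np.array(s["position"]);w=P["wrist"]
for nm,t in(("rim",(.0635,0,-.0175)),("eye",(-.0515,0,-.015))):
    X=q+R@np.array(t); print(nm,X,[ (n,np.round(proj(P[n],X),1)) for n in P])
for d in env.tip_of("small_scoop_rim",w)[:1]+env.tip_of("small_scoop_eye",w)[:1]: print(d["pixel"],d["conf"], (R.T@(onz(w,d["pixel"],q[2]+.016)-q)))
E
```

```text
scene thin [162 242  43  32 840] ((700.1842651367188, -220.2290496826172), (99.41301727294922, 108.66220092773438), 3.8409295082092285)
scene thick [ 303  278   40   36 1084] ((720.5488891601562, 207.20932006835938), (99.25379943847656, 109.08393096923828), 7.0090861320495605)
rim [0.49399866 0.0731139  0.14584081] [('scene', array([293.6, 196.8])), ('side', array([235.9, 161.7])), ('wrist', array([252.6, 144.3]))]
eye [0.60892869 0.07711442 0.14332424] [('scene', array([287.8, 226.2])), ('side', array([267.3, 156.6])), ('wrist', array([252.9, 334.6]))]
[252.6, 329.1] 0.65 [-0.04629412 -0.00016044 -0.01600667]
```

```bash
cat >> h.py <<'E'
def pegdir(yaw):
    c,s=np.cos(np.radians(yaw)),np.sin(np.radians(yaw)); k=np.cos(np.radians(64)); return np.array([-k*c,-k*s,np.sin(np.radians(64))])
E
python3 - <<'E'
from h import *
R=down(3.8,26); tip=np.array([.659,-.2225,.2485]); E=tip+.03*pegdir(3.8); T=E-R@np.array([-.0515,0,-.015]); print(T)
rel(T,R)
E
```

```text
[ 0.60625276 -0.22600347  0.2394058 ]
 [-0.4, -26.0, -1.8] [-3.83, -30.29, -11.1]
```

Request:
move_arm(
  plan=[
    [0, -8, 0, 0, -2, -5, -1],
    [-0.2, -16, -1, -2, -6, -9, -1],
    [-0.4, -24, -1.8, -3.8, -11, -12.5, -1],
    [-0.4, -26, -1.8, -3.8, -16, -12.5, -1],
    [-0.4, -26, -1.8, -3.8, -20, -12.5, -1],
  ],
)

```text
time_s: 8.05
position: [0.6011, -0.1125, 0.2543]
tool_rot: [[-0.895, -0.067, 0.44], [-0.061, 0.998, 0.028], [-0.441, -0.002, -0.897]]
ft_force: [1.1, 0.3, -2.2]
grip_width: 0.0157
gripper_force: 68.8
```

```bash
python3 - <<'E'
from h import *
R=down(3.8,26); tip=np.array([.659,-.2225,.2485]); E=tip+.03*pegdir(3.8); T=E-R@np.array([-.0515,0,-.015]); print(T)
rel(T,R)
E
```

```text
[ 0.60625276 -0.22600347  0.2394058 ]
 [-0.1, 0.2, 0.1] [0.89, -11.36, 1.25]
```

Request:
move_arm(
  plan=[
    [0, 0, 0, 0.9, -4.5, 0, -1],
    [0, 0, 0, 0.9, -9, 0, -1],
    [0, 0, 0, 0.9, -11.4, 0.6, -1],
    [0, 0, 0, 0.9, -11.4, 1.2, -1],
    [0, 0, 0, 0.9, -11.4, 1.2, -1],
  ],
)

```text
time_s: 8.55
position: [0.6059, -0.2249, 0.2366]
tool_rot: [[-0.898, -0.066, 0.436], [-0.059, 0.998, 0.03], [-0.437, 0.001, -0.9]]
ft_force: [0.1, 0.5, -1.3]
grip_width: 0.0159
gripper_force: 68.9
```

```bash
python3 - <<'E'
from h import *
P={n:env.get_image(n) for n in("scene","side","wrist")}
s=env.observe();R=np.array(s["tool_rot"]);q=np.array(s["position"]);print(q)
X=q+R@np.array((-.0515,0,-.015)); tip=np.array([.659,-.2225,.2485])
for n in P:
    print(n,"eye",proj(P[n],X),"tip",proj(P[n],tip))
    for t in("small_scoop_eye","thin_hanger_peg","small_scoop_rim"): print(t,[(np.round(d["pixel"],1).tolist(),round(d["conf"],2)) for d in env.tip_of(t,P[n])[:3]])
c=lambda p,x,y: cv2.resize(p["color"][int(y)-30:int(y)+30,int(x)-40:int(x)+40],(400,300),interpolation=cv2.INTER_CUBIC)
for n in("scene","side"):
    u=proj(P[n],X);print(n,int(u[0])-40,int(u[1])-30)
top=np.hstack([c(P[n],*proj(P[n],X)) for n in("scene","side")])
w=P["wrist"]["color"]
bot=np.hstack([cv2.resize(w,(400,300)),cv2.resize(w[264:384,176:336],(400,300))])
cv2.imwrite("pics/st.png",np.vstack([top,bot])[:,:,::-1])
E
```

```text
[ 0.606309   -0.22380383  0.23814224]
scene eye [178.45689008 183.40591548] tip [177.376839   193.41638437]
small_scoop_eye [([178.4, 182.4], 0.78), ([208.7, 130.4], 0.51)]
thin_hanger_peg [([103.0, 147.3], 0.58), ([177.6, 216.9], 0.43), ([356.6, 236.9], 0.3)]
small_scoop_rim [([194.2, 170.1], 0.63)]
side eye [309.54024432 182.85514288] tip [313.04540028 188.93465442]
small_scoop_eye [([140.6, 295.2], 0.97), ([311.6, 183.9], 0.87)]
thin_hanger_peg [([318.8, 201.1], 0.54), ([295.2, 315.5], 0.36)]
small_scoop_rim [([182.5, 279.2], 0.95), ([273.6, 201.6], 0.76), ([235.9, 192.5], 0.49)]
wrist eye [252.89237854 335.52049266] tip [249.95703923 302.75485654]
small_scoop_eye [([254.3, 330.6], 0.87), ([250.7, 253.7], 0.43)]
thin_hanger_peg []
small_scoop_rim [([258.2, 141.6], 0.92)]
scene 138 153
side 269 152
```

View pics/st.png

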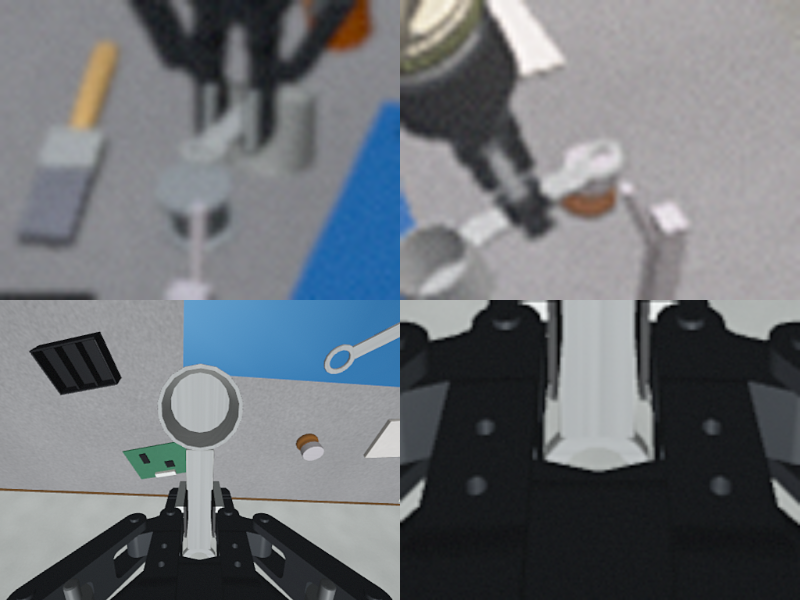

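Scene and side hole centres match the in-hand prediction within 0.5 px (scene (179,183.4), side (309.6,183.4)). Peg tip is at scene ~(177.6,194.3) and side ~(314,189.3). I'll refine the tip numerically.

```bash
python3 - <<'E'
from h import *
a=env.get_image("scene");b=env.get_image("side")
print(tri([(a,(177.6,194.3)),(b,(314.0,189.3))]),onz(a,(177.6,194.3),.2489),onz(b,(314,189.3),.2489))
# template check: render axis brightness profile across the peg, both images
for n,p in(("scene",a),("side",b)):
  g=cv2.cvtColor(p["color"],cv2.COLOR_RGB2GRAY).astype(np.float32)
  best=[]
  for tx in np.arange(.654,.667,.001):
    for ty in np.arange(-.228,-.217,.001):
      tip=np.array([tx,ty,.2489]); d=pegdir(3.8)
      pts=np.array([proj(p,tip-d*s) for s in np.linspace(.003,.025 if n=="scene" else .035,12)])
      t=pts[-1]-pts[0]; t/=np.linalg.norm(t); nn=np.array([-t[1],t[0]])
      S=lambda Q: cv2.remap(g,Q[:,0].astype(np.float32)[None],Q[:,1].astype(np.float32)[None],cv2.INTER_LINEAR)
      e=pts[:1]-t*3.5
      sc=S(pts).mean()-.5*S(pts+3.2*nn).mean()-.5*S(pts-3.2*nn).mean()
      best.append((sc,tx,ty))
  best.sort(reverse=True); print(n,[tuple(np.round(x,3)) for x in best[:6]])
E
```

```text
(array([ 0.66140801, -0.22202429,  0.24678379]), [array([ 0.3, -0.2]), array([0.3, 0.2])]) [ 0.66223938 -0.22048261  0.2489    ] [ 0.66098325 -0.22502917  0.2489    ]
scene [(np.float64(57.695), np.float64(0.654), np.float64(-0.225)), (np.float64(57.435), np.float64(0.657), np.float64(-0.224)), (np.float64(57.343), np.float64(0.655), np.float64(-0.225)), (np.float64(56.859), np.float64(0.656), np.float64(-0.224)), (np.float64(55.966), np.float64(0.659), np.float64(-0.223)), (np.float64(55.196), np.float64(0.658), np.float64(-0.224))]
side [(np.float64(10.416), np.float64(0.667), np.float64(-0.218)), (np.float64(10.208), np.float64(0.667), np.float64(-0.217)), (np.float64(9.882), np.float64(0.662), np.float64(-0.217)), (np.float64(9.881), np.float64(0.667), np.float64(-0.219)), (np.float64(9.715), np.float64(0.663), np.float64(-0.217)), (np.float64(9.69), np.float64(0.666), np.float64(-0.217))]
```

```bash
python3 - <<'E'
from h import *
R=down(3.8,26); tip=np.array([.6605,-.2225,.2485])
for s in(.008,-.012,-.03): rel(tip+s*pegdir(3.8)-R@np.array([-.0515,0,-.015]),R)
E
```

```text
[-0.0, 0.0, 0.0] [-0.19, -0.11, 2.12]
 [-0.0, 0.0, 0.0] [-0.19, -0.11, 4.12]
 [-0.0, 0.0, 0.0] [-0.19, -0.11, 5.92]
```

Request:
move_arm(
  plan=[
    [0, 0, 0, -0.2, -0.1, 0.8, -1],
    [0, 0, 0, -0.2, -0.1, 1.6, -1],
    [0, 0, 0, -0.2, -0.1, 2.1, -1],
    [0, 0, 0, -0.2, -0.1, 2.1, -1],
    [0, 0, 0, -0.2, -0.1, 2.1, -1],
  ],
)

```text
time_s: 9.75
position: [0.6174, -0.2253, 0.2196]
tool_rot: [[-0.897, -0.067, 0.437], [-0.06, 0.998, 0.029], [-0.438, 0.0, -0.899]]
ft_force: [-0.9, 0.1, -1.6]
grip_width: 0.0157
gripper_force: 68.9
```

```bash
python3 - <<'E'
from h import *
P={n:env.get_image(n) for n in("scene","side")}
s=env.observe();R=np.array(s["tool_rot"]);q=np.array(s["position"]);print(q,s["ft_force"])
X=q+R@np.array((-.0515,0,-.015)); tip=np.array([.6605,-.2225,.2485]); out=[]
for n in P:
    u,v=proj(P[n],X),proj(P[n],tip); x,y=int(u[0])-20,int(u[1])-25
    im=cv2.resize(P[n]["color"][y:y+50,x:x+40],(400,500),interpolation=cv2.INTER_CUBIC)
    print(n,x,y,u,v,[(d["pixel"],d["conf"]) for d in env.tip_of("small_scoop_eye",P[n])[:2]])
    for k,c in((u,(255,0,0)),(v,(0,255,0))): cv2.circle(im,tuple(int(round(z)) for z in (k-[x,y]+.5)*10),3,c,-1)
    out.append(im)
cv2.imwrite("pics/st2.png",np.hstack(out)[:,:,::-1])
E
```

```text
[ 0.61737618 -0.22538102  0.22006074] [ 0.37078788  0.09899396 -2.6735384 ]
scene 157 165 [177.20794263 190.90569001] [177.16366006 193.80781207] [([176.3, 190.6], 0.66), ([209.9, 131.9], 0.56)]
side 292 162 [312.69534683 187.18780457] [313.52856833 188.85101402] [([311.5, 189.1], 0.65), ([141.6, 293.6], 0.65)]
```

View pics/st2.png

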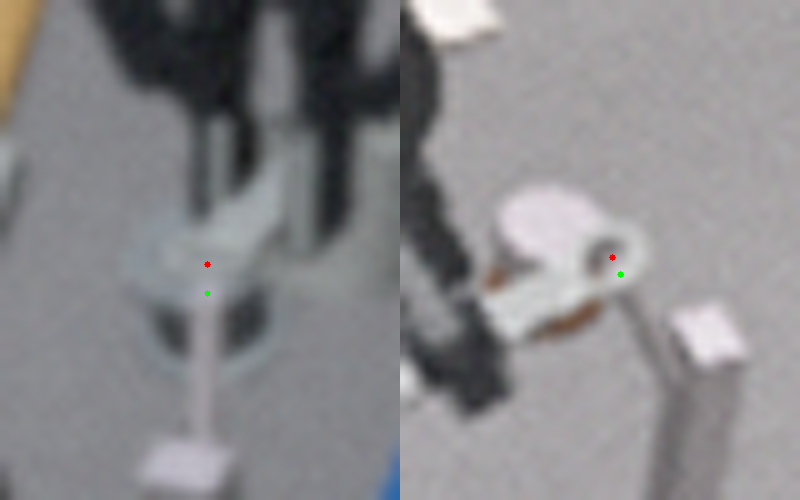

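The peg axis and hole are aligned in the scene view (column ~205). In the side view the axis runs about 0.5–0.7 px left of the hole centre, so I'll shift 1 mm and insert while watching the force.

Request:
move_arm(
  plan=[
    [0, 0, 0, 0.1, 0, 0.4, -1],
    [0, 0, 0, 0.1, 0, 0.8, -1],
    [0, 0, 0, 0.1, 0, 1.2, -1],
    [0, 0, 0, 0.1, 0, 1.6, -1],
    [0, 0, 0, 0.1, 0, 1.6, -1],
  ],
)

```text
time_s: 10.45
position: [0.6235, -0.2247, 0.2041]
tool_rot: [[-0.897, -0.067, 0.437], [-0.06, 0.998, 0.03], [-0.438, 0.001, -0.899]]
ft_force: [0.3, 0.4, -1.5]
grip_width: 0.0159
gripper_force: 68.9
```

Request:
move_arm(
  plan=[
    [0, 0, 0, 0, 0, 0.5, -1],
    [0, 0, 0, 0, 0, 1, -1],
    [0, 0, 0, 0, 0, 1.4, -1],
    [0, 0, 0, 0, 0, 1.4, -1],
    [0, 0, 0, 0, 0, 1.4, -1],
  ],
)

```text
time_s: 10.95
position: [0.6296, -0.2245, 0.1923]
tool_rot: [[-0.897, -0.067, 0.437], [-0.06, 0.998, 0.029], [-0.438, -0.0, -0.899]]
ft_force: [-0.1, 0.8, -1.2]
grip_width: 0.0161
gripper_force: 68.9
```

Request:
move_arm(
  plan=[
    [0, 0, 0, 0, 0.2, 0, -1],
    [0, 0, 0, 0, 0.4, 0, -1],
    [0, 0, 0, 0, 0.5, 0, -1],
    [0, 0, 0, 0, 0.5, 0, -1],
  ],
)

```text
time_s: 11.35
position: [0.6295, -0.2201, 0.1929]
tool_rot: [[-0.896, -0.066, 0.439], [-0.06, 0.998, 0.028], [-0.439, -0.002, -0.898]]
ft_force: [2.3, -3.0, -0.9]
grip_width: 0.0154
gripper_force: 68.9
```

Request:
move_arm(
  plan=[
    [0, 0, 0, 0, -0.4, 0, -1],
    [0, 0, 0, 0, -0.8, 0, -1],
    [0, 0, 0, 0, -1, 0, -1],
    [0, 0, 0, 0, -1, 0, -1],
  ],
)

```text
time_s: 11.75
position: [0.6298, -0.2279, 0.192]
tool_rot: [[-0.897, -0.069, 0.436], [-0.061, 0.998, 0.033], [-0.437, 0.003, -0.899]]
ft_force: [0.8, 6.3, -0.0]
grip_width: 0.0158
gripper_force: 69.1
```

Request:
move_arm(
  plan=[
    [0, 0, 0, 0, 0.5, 0, -1],
    [0, 0, 0, 0, 0.5, 0, -1],
  ],
)

```text
time_s: 11.95
position: [0.6294, -0.2241, 0.1923]
tool_rot: [[-0.897, -0.067, 0.437], [-0.06, 0.998, 0.029], [-0.438, -0.0, -0.899]]
ft_force: [0.6, -0.5, -0.7]
grip_width: 0.0156
gripper_force: 69.0
```

Lateral nudges meet resistance on both sides (−3 N and +6 N), so the eye is on the peg. I'll slide it down a little, tilt toward hanging, and release.

Request:
move_arm(
  plan=[
    [0, 0, 0, 0, 0, 0.8, -1],
    [0, -8, 0, -0.26, 0, 1.5, -1],
    [0, -16, 0, -0.61, 0, 2.16, -1],
    [0, -20, 0, -0.82, 0, 2.47, -1],
    [0, -20, 0, -0.82, 0, 2.47, -1],
  ],
)

```text
time_s: 12.45
position: [0.6519, -0.2212, 0.1773]
tool_rot: [[-0.71, -0.055, 0.702], [-0.032, 0.998, 0.046], [-0.703, 0.01, -0.711]]
ft_force: [-9.9, -2.9, -9.2]
grip_width: 0.0156
gripper_force: 69.3
```

Request:
move_arm(
  plan=[
    [0, 0, 0, 0, 0, 0, -0.4],
    [0, 0, 0, 0, 0, 0, -0.2],
    [0, 0, 0, 0, 0, 0, 0.1],
    [0, 0, 0, 0, 0, 0, 0.1],
    [0, 0, 0, 0, 0, 0, 0.1],
  ],
)

```text
time_s: 12.95
position: [0.6546, -0.2215, 0.1821]
tool_rot: [[-0.705, -0.059, 0.707], [-0.04, 0.998, 0.044], [-0.708, 0.002, -0.706]]
ft_force: [-0.0, 0.3, 0.2]
grip_width: 0.0473
gripper_force: 0.0
```

Request:
move_arm(
  plan=[
    [0, 0, 0, 0, 0, -1.5, 0.1],
    [0, 0, 0, 0, 0, -4, 0.1],
    [0, 0, 0, 0, 0, -8, 0.1],
    [0, 0, 0, 0, 0, -12, 0.1],
    [0, 0, 0, 0, 0, -14, 0.1],
  ],
)

```text
time_s: 13.45
position: [0.5536, -0.2278, 0.2839]
tool_rot: [[-0.703, -0.058, 0.708], [-0.041, 0.998, 0.041], [-0.71, -0.0, -0.705]]
ft_force: [-0.1, 0.2, 0.8]
grip_width: 0.0471
gripper_force: 0.0
```

```bash
python3 - <<'E'
from h import *
P={n:env.get_image(n) for n in("scene","side","wrist")}
s=env.observe(); print(s["position"])
for n in P:
    for t in("small_scoop_eye","small_scoop_rim","large_scoop_eye","large_scoop"): print(n,t,[(np.round(d["pixel"],1).tolist(),round(d["conf"],2)) for d in env.tip_of(t,P[n])[:3]])
a,b,w=[P[n]["color"] for n in("scene","side","wrist")]
c=lambda i,x,y: cv2.resize(i[y:y+90,x:x+120],(400,300),interpolation=cv2.INTER_CUBIC)
cv2.imwrite("pics/h.png",np.vstack([np.hstack([c(a,120,160),c(b,250,150)]),np.hstack([cv2.resize(w,(400,300)),c(a,225,190)])])[:,:,::-1])
E
```

```text
[ 0.55485344 -0.22797801  0.28216581]
scene small_scoop_eye [([178.1, 208.2], 0.72), ([273.8, 220.0], 0.47)]
scene small_scoop_rim [([188.1, 219.4], 0.51), ([206.2, 150.9], 0.48)]
scene large_scoop_eye [([252.9, 232.2], 0.96)]
scene large_scoop [([287.4, 226.4], 0.7)]
side small_scoop_eye [([319.1, 199.4], 0.95), ([251.5, 322.1], 0.7), ([142.0, 296.0], 0.68)]
side small_scoop_rim [([301.3, 227.3], 0.98), ([178.6, 279.0], 0.56)]
side large_scoop_eye [([260.7, 197.6], 0.78)]
side large_scoop [([233.1, 190.2], 0.65)]
wrist small_scoop_eye [([254.6, 208.8], 0.88)]
wrist small_scoop_rim [([256.0, 110.9], 0.57)]
wrist large_scoop_eye [([431.8, 30.9], 0.87)]
wrist large_scoop []
```

View pics/h.png

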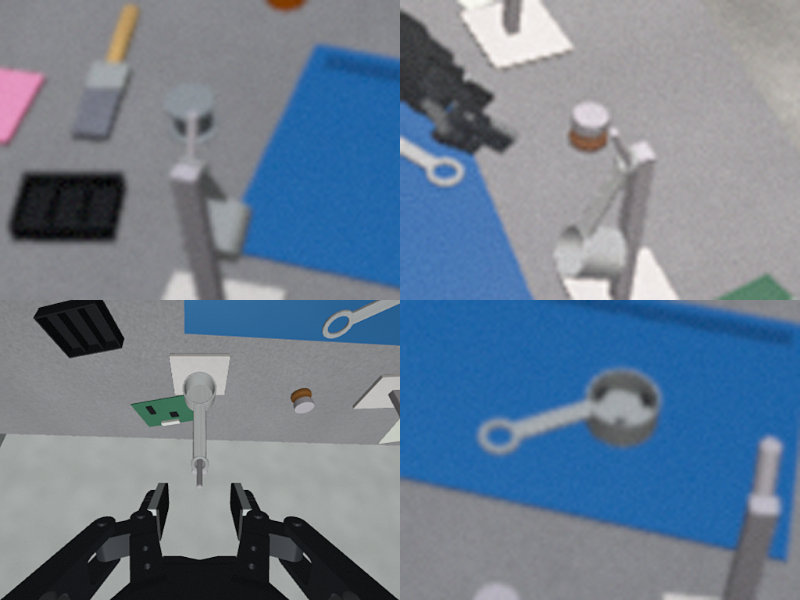

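The small scoop hangs on the thin peg: wrist view eye at (200,463 in the picture), cup below, post behind. The large scoop is still on the mat with its eye at scene (255,230.5) and rim centre at (291.6,218.5). Now going to it.

```bash
python3 - <<'E'
from h import *
R=down(-54.4); g=np.array([.5306,.0236,0])
rel(g+[0,0,.2],R); s=env.observe(); print(np.round(s["q"],1))
R0=np.array(s["tool_rot"]); v=np.radians(rel(g+[0,0,.2],R))
E
```

```text
[22.8, 41.0, 54.6] [6.46, 25.2, 5.03]
[ -48.    12.5   92.8   44.5   52.3 -162.4]
 [22.8, 41.0, 54.6] [6.46, 25.2, 5.03]
```

Request:
move_arm(
  plan=[
    [2.5, 4.5, 6, 1, 3, -1, 0],
    [5, 9, 12, 2, 7, -1, 0],
    [8, 14, 19, 3.5, 12, 0, 0],
    [11, 19, 25.5, 5, 17, 2, 0],
    [13.5, 24.5, 32.5, 6, 21, 4, 0],
  ],
)

```text
time_s: 14.7
position: [0.5283, -0.0808, 0.2391]
tool_rot: [[-0.825, 0.34, 0.45], [0.352, 0.934, -0.061], [-0.442, 0.108, -0.891]]
ft_force: [0.4, -1.3, -0.3]
grip_width: 0.0425
gripper_force: 0.0
```

```bash
python3 - <<'E'
from h import *
R=down(-54.4); g=np.array([.5306,.0236,0])
rel(g+[0,0,.2],R); s=env.observe(); print(np.round(s["q"],1),s["position"])
E
```

```text
[13.8, 23.7, 32.3] [5.21, 9.41, 2.95]
[-25.3   9.5  95.6  10.4  49.3 -98.8] [ 0.52832729 -0.08078219  0.23910706]
```

Request:
move_arm(
  plan=[
    [2.5, 4.5, 6, 1, 3, 0, 0],
    [5.5, 9.5, 13, 2.5, 6, 1, 0],
    [8.5, 14.5, 20, 4, 9, 2, 0],
    [11.5, 19.5, 26.5, 5, 9.4, 3, 0],
    [13.8, 23.7, 32.3, 5.2, 9.4, 3, 0],
  ],
)

```text
time_s: 15.2
position: [0.5301, 0.0246, 0.198]
tool_rot: [[-0.617, 0.787, 0.026], [0.787, 0.617, -0.013], [-0.026, 0.013, -1.0]]
ft_force: [0.3, -0.6, 0.8]
grip_width: 0.0427
gripper_force: 0.0
```

Request:
move_arm(
  plan=[
    [0, 0, 0, 0, 0, 0, 0],
    [0, 0, 0, 0, 0, 0, 0],
  ],
)

```text
time_s: 15.4
position: [0.5311, 0.0221, 0.1992]
tool_rot: [[-0.62, 0.784, 0.035], [0.784, 0.621, -0.015], [-0.033, 0.018, -0.999]]
ft_force: [0.2, -0.3, 0.7]
grip_width: 0.0426
gripper_force: 0.0
```

```bash
python3 - <<'E'
from h import *
s=env.observe(); print(np.round(s["q"],1),s["position"],s["tool_rot"])
p=env.get_image("wrist"); save(p,"w2.png")
for t,z in(("large_scoop_eye",.0345),("large_scoop_grip",.0345),("large_scoop",.003)):
    for d in env.tip_of(t,p)[:2]: print(t,np.round(d["pixel"]),round(d["conf"],2),np.round(onz(p,d["pixel"],z),4))
for d in env.outline_of("large_scoop",p)[:1]:
    m=d["mask"].astype(np.uint8); ys,xs=np.where(m); print(d["conf"],d["bbox"])
    W=np.array([onz(p,(x,y),.035)[:2] for x,y in zip(xs,ys)]); 
    print("mask extents, mm",W.min(0),W.max(0))
    cup=W[np.hypot(*(W-[.4945,.074]).T)>.045]; hd=cup[np.hypot(*(cup-[.4945,.074]).T)<.105]
    c=hd.mean(0);u,sv,vt=np.linalg.svd(hd-c); print("handle centroid",c,"dir",np.degrees(np.arctan2(*vt[0][::-1])))
    ey=W[np.hypot(*(W-[.4945,.074]).T)>.112]; print("eye c",ey.mean(0), cv2.minEnclosingCircle((ey*1000).astype(np.float32)))
E
```

```text
[-10.1  20.6  81.9  -0.5  75.4 -48.4] [0.53108428 0.02213357 0.19916297] [[-0.61996487  0.78386371  0.03465883]
 [ 0.78393181  0.62067142 -0.01476159]
 [-0.03308282  0.01801849 -0.99929018]]
large_scoop_eye [252. 223.] 0.62 [ 0.5716 -0.0295  0.0345]
large_scoop_grip [253. 170.] 0.59 [0.5291 0.0261 0.0345]
large_scoop [250. 223.] 0.41 [ 0.5787 -0.0432  0.003 ]
0.75 [255.2, 159.8, 67.2, 159.4]
mask extents, mm [ 0.45511918 -0.0505696 ] [0.58815837 0.11075847]
handle centroid [0.53628598 0.0123508 ] dir -54.26768732947256
eye c [ 0.56863903 -0.03205295] ((567.5757446289062, -30.351654052734375), 21.103483200073242)
```

```bash
python3 - <<'E'
from h import *
R=down(-54.3); g=np.array([.529,.0228,.019]); rel(g,R)
E
```

```text
[1.1, 1.8, 2.5] [0.73, -0.41, 18.06]
```

Request:
move_arm(
  plan=[
    [1.1, 1.8, 2.5, 0.7, -0.4, 5, 0],
    [1.1, 1.8, 2.5, 0.7, -0.4, 10, 0],
    [1.1, 1.8, 2.5, 0.7, -0.4, 14, 0],
    [1.1, 1.8, 2.5, 0.7, -0.4, 14, 0],
    [1.1, 1.8, 2.5, 0.7, -0.4, 14, 0],
  ],
)

```text
time_s: 16.15
position: [0.5284, 0.0233, 0.0602]
tool_rot: [[-0.584, 0.812, -0.001], [0.812, 0.584, -0.001], [-0.0, -0.001, -1.0]]
ft_force: [0.1, 0.9, 1.4]
grip_width: 0.0426
gripper_force: 0.0
```

```bash
python3 - <<'E'
from h import *
R=down(-54.3); g=np.array([.529,.0228,.019]); rel(g,R)
E
```

```text
[-0.1, 0.0, 0.0] [-0.07, 0.02, 4.12]
```

Request:
move_arm(
  plan=[
    [0, 0, 0, -0.05, 0, 2, 0],
    [0, 0, 0, -0.05, 0, 4.1, 0],
    [0, 0, 0, -0.05, 0, 4.1, 0],
    [0, 0, 0, -0.05, 0, 4.1, -1],
    [0, 0, 0, -0.05, 0, 4.1, -1],
  ],
  squeeze=100,
)

```text
time_s: 16.65
position: [0.5295, 0.0227, 0.0203]
tool_rot: [[-0.584, 0.812, 0.003], [0.812, 0.584, -0.002], [-0.003, 0.001, -1.0]]
ft_force: [0.1, -5.4, 6.7]
grip_width: 0.0157
gripper_force: 87.9
```

Request:
move_arm(
  plan=[
    [0, 0, 0, 0, 0, 0, -1],
    [0, 0, 0, 0, 0, 0, -1],
    [0, 0, 0, 0, 0, 0, -1],
    [0, 0, 0, 0, 0, -1, -1],
    [0, 0, 0, 0, 0, -2, -1],
  ],
)

```text
time_s: 17.15
position: [0.5281, 0.0231, 0.0391]
tool_rot: [[-0.584, 0.812, -0.002], [0.812, 0.584, -0.0], [0.001, -0.002, -1.0]]
ft_force: [0.3, 0.4, -4.2]
grip_width: 0.0151
gripper_force: 97.8
```

Request:
move_arm(
  plan=[
    [0, 0, 0, 0, 0, -2, -1],
    [0, 0, 0, 0, 0, -5, -1],
    [0, 0, 0, 0, 0, -9, -1],
    [0, 0, 0, 0, 0, -12, -1],
    [0, 0, 0, 0, 0, -12, -1],
  ],
)

```text
time_s: 17.65
position: [0.53, 0.023, 0.1628]
tool_rot: [[-0.584, 0.812, 0.007], [0.812, 0.584, -0.002], [-0.006, 0.004, -1.0]]
ft_force: [-0.2, -0.0, -3.9]
grip_width: 0.015
gripper_force: 97.9
```

```bash
python3 - <<'E'
from h import *
P={n:env.get_image(n) for n in("scene","side","wrist")}
s=env.observe();R=np.array(s["tool_rot"]);q=np.array(s["position"]);print(q,s["grip_width"],s["ft_force"])
for nm,t in(("large_scoop_eye",(-.068,0,-.015)),("large_scoop",(.062,0,.0165))):
    X=q+R@np.array(t); ob=[]
    for n in P:
        L=[d for d in env.tip_of(nm,P[n]) if np.hypot(*(np.array(d["pixel"])-proj(P[n],X)))<30]
        print(nm,n,np.round(proj(P[n],X),1),[(np.round(d["pixel"],1),round(d["conf"],2)) for d in L[:2]])
        if L and n!="wrist": ob.append((P[n],L[0]["pixel"]))
    if len(ob)>1: Y,r=tri(ob); print("tri in tool",np.round(R.T@(Y-q),4),r)
R2=down(7,26); tip=np.array([.684,.2015,.2489]); T=tip+.035*pegdir(7)-R2@np.array([-.068,0,-.015]); print(T); rel(T,R2)
E
```

```text
[0.52758333 0.02324693 0.15720258] 0.0149654712724428 [ 0.4856453  -0.19627789 -3.89479839]
large_scoop_eye scene [254.2 201.6] [(array([256.9, 198.6]), 0.76)]
large_scoop_eye side [264.5 172. ] [(array([263.1, 169.3]), 0.73)]
large_scoop_eye wrist [253.6 353.8] []
tri in tool [-0.0607 -0.0003 -0.0237] [array([ 0.3, -0.3]), array([0.3, 0.2])]
large_scoop scene [293.8 197.3] [(array([292.1, 198. ]), 0.71)]
large_scoop side [235.2 162.8] [(array([233.6, 162.6]), 0.89)]
large_scoop wrist [253.8 139.6] [(array([256.1, 136.4]), 0.59)]
tri in tool [ 0.0618 -0.003   0.0177] [array([-1.2,  1.1]), array([-1. , -0.9])]
[0.6146355  0.19298311 0.23706664]
 [-14.0, -23.6, -60.2] [8.76, 16.91, -8.0]
```

Request:
move_arm(
  plan=[
    [-1.5, -2.5, -7, 0.5, 1, -5, -1],
    [-3.5, -5.5, -15, 1, 2, -10, -1],
    [-5, -9, -23, 2, 4, -12, -1],
    [-7, -12, -30.5, 3, 6, -12, -1],
    [-8.5, -15, -38, 4, 8, -12, -1],
  ],
)

```text
time_s: 18.6
position: [0.5704, 0.1032, 0.2786]
tool_rot: [[-0.92, 0.263, 0.291], [0.266, 0.964, -0.028], [-0.288, 0.051, -0.956]]
ft_force: [0.5, -0.1, -4.7]
grip_width: 0.0146
gripper_force: 98.7
```

```bash
python3 - <<'E'
from h import *
R2=down(7,26); tip=np.array([.684,.2015,.2489]); T=tip+.035*pegdir(7)-R2@np.array([-.068,0,-.015]); print(T); rel(T,R2); print(env.observe()["q"])
E
```

```text
[0.6146355  0.19298311 0.23706664]
 [-5.4, -8.5, -21.8] [-0.49, 9.6, 5.0]
[ -0.80376276  16.09667802  76.92161082  -1.48300858  70.03141488
 -74.81964761]
```

Request:
move_arm(
  plan=[
    [-2, -2.8, -7.3, -0.2, 3.5, 1, -1],
    [-3.7, -5.7, -14.5, -0.4, 7, 2, -1],
    [-5.4, -8.5, -21.8, -0.5, 9.6, 3.5, -1],
    [-5.4, -8.5, -21.8, -0.5, 9.6, 5, -1],
    [-5.4, -8.5, -21.8, -0.5, 9.6, 5, -1],
  ],
)

```text
time_s: 19.1
position: [0.614, 0.1921, 0.2334]
tool_rot: [[-0.897, -0.117, 0.426], [-0.105, 0.993, 0.052], [-0.429, 0.001, -0.903]]
ft_force: [-0.2, 0.5, -4.1]
grip_width: 0.015
gripper_force: 98.8
```

```bash
cat > look.py <<'E'
from h import *
env.get_image("scene")
P={n:env.get_image(n) for n in("scene","side")}
s=env.observe();R=np.array(s["tool_rot"]);q=np.array(s["position"]);print(q,s["ft_force"])
X=q+R@np.array((-.068,0,-.015)); tip=np.array([.684,.2015,.2489]); out=[];ob=[]
for n in P:
    u,v=proj(P[n],X),proj(P[n],tip); x,y=int(u[0])-20,int(u[1])-25
    im=cv2.resize(P[n]["color"][y:y+50,x:x+40],(400,500),interpolation=cv2.INTER_CUBIC)
    L=[d for d in env.tip_of("large_scoop_eye",P[n]) if np.hypot(*(np.array(d["pixel"])-u))<20]
    print(n,x,y,u,v,[(d["pixel"],d["conf"]) for d in L[:2]])
    if L: ob.append((P[n],L[0]["pixel"]))
    for k,c in((u,(255,0,0)),(v,(0,255,0))): cv2.circle(im,tuple(int(round(z)) for z in (k-[x,y]+.5)*10),3,c,-1)
    out.append(im)
    for d in env.outline_of("large_scoop",P[n])[:1]:
        m=d["mask"].astype(np.uint8); cs,h=cv2.findContours(m,cv2.RETR_CCOMP,cv2.CHAIN_APPROX_NONE)
        for i,c in enumerate(cs):
            if h[0][i][3]>=0: print("hole",c.reshape(-1,2).mean(0),len(c))
if len(ob)>1: Y,r=tri(ob); print("tool",np.round(R.T@(Y-q),4),r)
cv2.imwrite("pics/st3.png",np.hstack(out)[:,:,::-1])
E
python3 look.py
```

```text
[0.6151274  0.19153132 0.23716888] [ 0.41807852 -0.567765   -3.19596359]
scene 316 194 [336.46752773 219.63680545] [335.26294234 232.57083233] [([339.0, 218.0], 0.53)]
hole [336.         218.88888889] 18
side 255 78 [275.69345006 103.20659639] [278.84378582 109.62999106] [([273.2, 100.6], 0.77)]
tool [-0.0661  0.0073 -0.0215] [array([-0.9,  0.8]), array([-0.6, -0.6])]
```

View pics/st3.png

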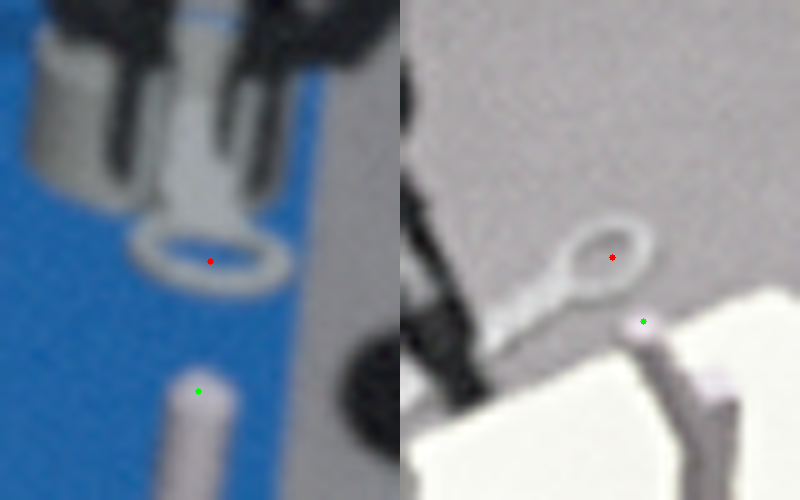

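Scene: hole centre at picture (208,254), peg end face at (201,392). Side: hole (606,254), end face (640,322). Both are within 1 px of the model. I'll work out the alignment.

```bash
python3 - <<'E'
from h import *
a=env.get_image("scene");b=env.get_image("side")
H,r1=tri([(a,(336.3,218.9)),(b,(275.1,102.9))]); T,r2=tri([(a,(335.6,232.7)),(b,(278.5,109.7))])
s=env.observe();R=np.array(s["tool_rot"]);q=np.array(s["position"])
print(H,r1,T,r2,"hole in tool",R.T@(H-q)); 
d=pegdir(7); print("along",(H-T)@d,"perp in tool (cm) needed",R.T@((T-H)-((T-H)@d)*d)*100, "z rot", R.T@d)
E
```

```text
[0.66757408 0.19746946 0.2814837 ] [array([-0.2,  0.2]), array([-0.1, -0.1])] [0.68320319 0.20252904 0.24792724] [array([-0.1,  0. ]), array([-0., -0.])] hole in tool [-0.0669294  -0.00023367 -0.01692838]
along 0.03723093672959329 perp in tool (cm) needed [ 0.02318977  0.31158326 -0.00034432] z rot [ 0.0028813  -0.00131951 -0.99999498]
```

Request:
move_arm(
  plan=[
    [0, 0, 0, 0, 0.3, 0.5, -1],
    [0, 0, 0, 0, 0.3, 1.5, -1],
    [0, 0, 0, 0, 0.3, 2.5, -1],
    [0, 0, 0, 0, 0.3, 3.2, -1],
    [0, 0, 0, 0, 0.3, 3.2, -1],
  ],
)

```text
time_s: 20.05
position: [0.6284, 0.1964, 0.2059]
tool_rot: [[-0.896, -0.116, 0.43], [-0.104, 0.993, 0.052], [-0.433, 0.001, -0.902]]
ft_force: [0.9, -0.2, -4.3]
grip_width: 0.0147
gripper_force: 98.7
```

Request:
move_arm(
  plan=[
    [0, 0, 0, 0, 0, 0.4, -1],
    [0, 0, 0, 0, 0, 0.8, -1],
    [0, 0, 0, 0, 0, 1.2, -1],
    [0, 0, 0, 0, 0, 1.6, -1],
    [0, 0, 0, 0, 0, 1.6, -1],
  ],
)

```text
time_s: 20.55
position: [0.6354, 0.1973, 0.1927]
tool_rot: [[-0.895, -0.116, 0.431], [-0.104, 0.993, 0.052], [-0.434, 0.001, -0.901]]
ft_force: [0.2, -0.6, -5.3]
grip_width: 0.0148
gripper_force: 98.8
```

Request:
move_arm(
  plan=[
    [0, 0, 0, 0, 0, 0.5, -1],
    [0, 0, 0, 0, 0, 1, -1],
    [0, 0, 0, 0, 0, 1.4, -1],
    [0, 0, 0, 0, 0, 1.4, -1],
    [0, 0, 0, 0, 0, 1.4, -1],
  ],
)

```text
time_s: 21.05
position: [0.6415, 0.198, 0.1807]
tool_rot: [[-0.894, -0.116, 0.432], [-0.104, 0.993, 0.052], [-0.435, 0.001, -0.9]]
ft_force: [0.3, -0.4, -2.7]
grip_width: 0.0148
gripper_force: 98.8
```

Request:
move_arm(
  plan=[
    [0, 0, 0, 0, 0.3, 0, -1],
    [0, 0, 0, 0, 0.6, 0, -1],
    [0, 0, 0, 0, 0.7, 0, -1],
    [0, 0, 0, 0, 0.7, 0, -1],
  ],
)

```text
time_s: 21.45
position: [0.641, 0.2044, 0.1811]
tool_rot: [[-0.894, -0.115, 0.433], [-0.104, 0.993, 0.051], [-0.436, 0.001, -0.9]]
ft_force: [2.3, -5.7, -3.5]
grip_width: 0.015
gripper_force: 98.9
```

Request:
move_arm(
  plan=[
    [0, 0, 0, 0, -0.5, 0, -1],
    [0, 0, 0, 0, -1, 0, -1],
    [0, 0, 0, 0, -1.4, 0, -1],
    [0, 0, 0, 0, -1.4, 0, -1],
  ],
)

```text
time_s: 21.85
position: [0.6423, 0.1913, 0.1809]
tool_rot: [[-0.894, -0.117, 0.432], [-0.104, 0.993, 0.053], [-0.436, 0.002, -0.9]]
ft_force: [-0.2, 4.7, -3.5]
grip_width: 0.0151
gripper_force: 98.8
```

Request:
move_arm(
  plan=[
    [0, 0, 0, 0, 0.7, 0, -1],
    [0, 0, 0, 0, 0.7, 0, -1],
  ],
)

```text
time_s: 22.05
position: [0.6412, 0.1987, 0.1807]
tool_rot: [[-0.894, -0.117, 0.432], [-0.105, 0.993, 0.052], [-0.435, 0.001, -0.9]]
ft_force: [-0.5, -0.4, -4.0]
grip_width: 0.0147
gripper_force: 98.8
```

Request:
move_arm(
  plan=[
    [0, 0, 0, 0, 0, 0.6, -1],
    [0, -8, 0, -0.3, 0, 1.5, -1],
    [0, -16, 0, -0.73, 0, 2.38, -1],
    [0, -20, 0, -0.98, 0, 2.79, -1],
    [0, -20, 0, -0.98, 0, 2.79, -1],
  ],
)

```text
time_s: 22.55
position: [0.6606, 0.2003, 0.1569]
tool_rot: [[-0.696, -0.116, 0.708], [-0.081, 0.993, 0.084], [-0.713, 0.001, -0.701]]
ft_force: [-0.6, 1.3, -4.8]
grip_width: 0.0147
gripper_force: 98.9
```

Request:
move_arm(
  plan=[
    [0, 0, 0, 0, 0, 0, -0.4],
    [0, 0, 0, 0, 0, 0, -0.2],
    [0, 0, 0, 0, 0, 0, 0.1],
    [0, 0, 0, 0, 0, 0, 0.1],
    [0, 0, 0, 0, 0, 0, 0.1],
  ],
)

```text
time_s: 23.05
position: [0.6625, 0.2005, 0.1605]
tool_rot: [[-0.692, -0.116, 0.712], [-0.08, 0.993, 0.084], [-0.717, 0.001, -0.697]]
ft_force: [-0.4, -0.3, 0.3]
grip_width: 0.0473
gripper_force: 0.0
```

Request:
move_arm(
  plan=[
    [0, 0, 0, 0, 0, -1.5, 0.1],
    [0, 0, 0, 0, 0, -4, 0.1],
    [0, 0, 0, 0, 0, -8, 0.1],
    [0, 0, 0, 0, 0, -12, 0.1],
    [0, 0, 0, 0, 0, -14, 0.1],
  ],
)

```text
time_s: 23.55
position: [0.5604, 0.1887, 0.2606]
tool_rot: [[-0.69, -0.117, 0.714], [-0.08, 0.993, 0.085], [-0.719, 0.001, -0.695]]
ft_force: [-0.1, 0.3, -1.0]
grip_width: 0.047
gripper_force: 0.0
```

Request:
move_arm(
  plan=[
    [0, 0, 0, 0, 0, -4, 0.1],
    [0, 0, 0, 0, 0, -4, 0.1],
    [0, 0, 0, 0, 0, -4, 0.1],
    [0, 0, 0, 0, 0, -4, 0.1],
    [0, 0, 0, 0, 0, -4, 0.1],
  ],
)

```text
time_s: 24.05
position: [0.5344, 0.1852, 0.2843]
tool_rot: [[-0.694, -0.116, 0.711], [-0.08, 0.993, 0.084], [-0.716, 0.001, -0.699]]
ft_force: [-0.1, -0.2, 0.4]
grip_width: 0.0467
gripper_force: 0.0
```

```bash
python3 - <<'E'
from h import *
for k in range(2):
    P={n:env.get_image(n) for n in("scene","side")}
    for t,pred in(("small_scoop_eye",(.674,-.221,.216)),("small_scoop_rim",(.65,-.22,.12)),("large_scoop_eye",(.696,.204,.22)),("large_scoop",(.68,.2,.1))):
        ob=[]
        for n in P:
            L=[d for d in env.tip_of(t,P[n]) if np.hypot(*(np.array(d["pixel"])-proj(P[n],pred)))<30]
            if L: ob.append((P[n],L[0]["pixel"]))
        print(t,[np.round(o[1],1) for o in ob],tri(ob) if len(ob)>1 else "")
    if k==0:
        for _ in range(6): env.get_image("wrist")
for t in("flux_jar","lens_cap","screw_tray","dropper_a","solder_spool"):
    print(t,[[(np.round(onz(p,d["pixel"],0)[:2],3).tolist(),round(d["conf"],2)) for d in env.tip_of(t,p)[:2]] for p in P.values()])
print(env.observe()["ft_force"],env.observe()["time_s"])
E
```

```text
small_scoop_eye [array([178.1, 209.8]), array([317.3, 200.5])] (array([ 0.67602892, -0.22259836,  0.19857097]), [array([ 0.7, -0.5]), array([0.7, 0.4])])
small_scoop_rim [array([188.6, 221.5]), array([301.7, 225. ])] (array([ 0.63503041, -0.22080286,  0.0990368 ]), [array([ 1. , -0.7]), array([1. , 0.6])])
large_scoop_eye [array([335.2, 250.1]), array([282.9, 115.4])] (array([0.70647384, 0.21132711, 0.21233976]), [array([-0.7,  0.6]), array([-0.5, -0.4])])
large_scoop [array([324.3, 277.4]), array([277.4, 147.1])] (array([0.69429738, 0.20625365, 0.06806787]), [array([-1.6,  1.4]), array([-1.2, -1. ])])
small_scoop_eye [array([183.1, 214.5]), array([319.8, 199. ])] (array([ 0.68666255, -0.20823092,  0.19155714]), [array([ 1.9, -1.3]), array([1.8, 1.1])])
small_scoop_rim [array([187.2, 221. ]), array([299.1, 225.6])] (array([ 0.62937705, -0.22383926,  0.09768713]), [array([-0.2,  0.1]), array([-0.2, -0.1])])
large_scoop_eye [array([332.7, 249.7]), array([283.1, 116.7])] (array([0.70552894, 0.205373  , 0.21064191]), [array([-0.7,  0.6]), array([-0.5, -0.4])])
large_scoop [array([320.9, 275.1]), array([276. , 149.3])] (array([0.68664034, 0.19689726, 0.06508212]), [array([-1.8,  1.6]), array([-1.4, -1.1])])
flux_jar [[([0.743, 0.01], 0.55)], []]
lens_cap [[], [([0.483, 0.294], 0.65)]]
screw_tray [[([0.611, -0.406], 0.74), ([0.474, 0.29], 0.51)], [([0.619, -0.396], 0.84), ([0.785, -0.036], 0.28)]]
dropper_a [[([0.537, 0.418], 0.54), ([0.628, 0.446], 0.49)], [([0.635, 0.457], 0.59), ([0.544, 0.405], 0.57)]]
solder_spool [[([0.481, -0.334], 0.77)], [([0.472, -0.333], 0.56)]]
[ 0.44324062  0.36650338 -0.58329491] 25.85
```

Both hang with their eyes on the pegs. I'll let them settle, confirm they are still by differencing frames, then hand in.

Request:
move_arm(
  plan=[
    [0, 0, 0, 0, 0, -3, 0.1],
    [0, 0, 0, 0, 0, -3, 0.1],
    [0, 0, 0, 0, 0, -3, 0.1],
    [0, 0, 0, 0, 0, -3, 0.1],
    [0, 0, 0, 0, 0, -3, 0.1],
  ],
)

```text
time_s: 26.35
position: [0.5131, 0.1827, 0.3055]
tool_rot: [[-0.693, -0.116, 0.711], [-0.08, 0.993, 0.084], [-0.716, 0.001, -0.698]]
ft_force: [1.0, -0.1, -0.3]
grip_width: 0.0469
gripper_force: 0.0
```

```bash
python3 - <<'E'
from h import *
for k in range(3):
    a=env.get_image("side")["color"].astype(int); 
    for _ in range(10): env.get_image("wrist")
    b=env.get_image("side")["color"].astype(int); d=abs(a-b).mean(2)
    print([ (round(d[y0:y1,x0:x1].mean(),2),round(d[y0:y1,x0:x1].max(),1)) for x0,x1,y0,y1 in((285,335,180,250),(255,300,105,170),(380,430,100,150))])
E
```

```text
[(np.float64(2.36), np.float64(11.0)), (np.float64(1.76), np.float64(8.7)), (np.float64(2.69), np.float64(11.0))]
[(np.float64(2.27), np.float64(11.3)), (np.float64(1.8), np.float64(9.7)), (np.float64(2.66), np.float64(11.7))]
[(np.float64(2.29), np.float64(10.3)), (np.float64(1.74), np.float64(9.7)), (np.float64(2.57), np.float64(11.7))]
```

Frame differences around both scoops are no larger than on a blank patch of bench, so both are at rest.

```bash
python3 -c "
from rig import env
print(env.close_job())"
```

```text
the job is handed in; nothing more can be done
None
```

The small scoop hangs by its eye on the thin peg and the large one on the thick peg, both at rest and let go; the job is handed in, but no verdict came back.

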